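Cull the short pin and show it level over the light panel

TASK

One of the four steel pins in the sloping rack is too short. Draw that one out of its hole, leaving the other pins in the rack and the other things on the bench undisturbed, turn it level and lengthwise with the light panel, and finish while still holding it raised and still, its middle about 15 cm above the middle of the panel; do not put it down or let go of it.

Things in the scene. Friction and masses are not known exactly. Their poses are not given: they have to be found in the camera images.
- pin_short_mid (a point): the SHORT pin, 105 mm long, about 0.2 kg: plain steel, round shank 16 mm across, round head 24 mm across and 12 mm thick at the upper end. Point on its axis half-way along; z runs foot to head. In the rack it leans about 45 degrees, foot on the bottom of a 45 mm deep hole: the rack's face is 7.5 mm below this point along the axis, bare shank reaches to 40.5 mm above it. Drawn out along its axis
- pin_short: the short pin again; the origin is the centre of its foot, z along the pin to the head
- pin_a_mid (a point): a good pin, 140 mm long, standing out 95 mm: plain steel, round shank 16 mm across, round head 24 mm across and 12 mm thick at the upper end. Point on its axis half-way along, z foot to head. Stays in the rack
- pin_b_mid (a point): a good pin, 140 mm long, standing out 95 mm: plain steel, round shank 16 mm across, round head 24 mm across and 12 mm thick at the upper end. Point on its axis half-way along, z foot to head. Stays in the rack
- pin_c_mid (a point): a good pin, 140 mm long, standing out 95 mm: plain steel, round shank 16 mm across, round head 24 mm across and 12 mm thick at the upper end. Point on its axis half-way along, z foot to head. Stays in the rack
- rack: fixed: wooden block 226 mm wide (y), 44 mm across the slope, 52 mm thick, on a foot 100 x 236 mm; four holes 18 mm across, 45 mm deep, in its 45-degree face. Origin under the foot's middle, on the bench. Holes rise 45 degrees towards +x (roughly away from the robot); mouths at x 17, y -93 -31 31 93, z 72 mm. The short pin may be in any hole
- light_panel: fixed flat light panel for looking at outlines, 130 mm (its x) by 210 mm (its y, the length), 20 mm high, white top in an aluminium rim. Origin at the centre of its underside, on the bench
- hammer_grip (a point): a hammer lying on the bench, point on its handle; a bystander, leave alone
- tin_mid (a point): an open metal tin 72 mm across, 85 mm high, the point at its centre; a bystander, leave alone
- bracket_mid (a point): a steel angle bracket 70 x 50 x 56 mm, the point 28 mm above its underside's centre; a bystander, leave alone
Not all that is in view belongs to the job. What is shaped like the light_panel but blue or yellow is not meant. What is shaped like the pin_short but blue is not meant.

How it is judged:
By the outcome, as a careful person would: the job done as asked, in the order asked, and still so for the second after the job is handed in, while the arm keeps its last pose, push and grip.
It also fails if it takes over 40 s, if anything falls off the work surface, if the arm or the gripper's body presses on something with over 40 N, if the wrist force passes 120 N, or if a joint passes its speed limit or range.

ROBOT

A 7-joint arm with a two-finger parallel gripper is mounted at the origin on the work surface. World frame = base frame: x ahead of the robot, y to its left, z up, the work surface at z = 0. Lengths are in mm, angles in rad, forces in N, time in s.
With the tool pointing down it reaches from about 400 to 875 mm from the base axis. Payload 4.4 kg.
Tool frame: the origin (TCP) lies at the very end of the fingers, on their centre line; the grasp point (between the pads) lies 19 mm behind it; z points along the fingers, y is the line along which they close (so a half turn about z gives the same grasp; the last joint's range is limited). The gripper opens to 85 mm and grips with 20 to 120 N. Pads are 22 mm wide; open, the fingers measure 114 mm over their backs; the gripper's body (76 mm by 85 mm) begins 54 mm behind the grasp point. The pads swing forward as they close: fully open they stand 13 mm farther back than shut.
Start: joints at [-1.367, 0.628, 0.038, 1.517, -0.027, 0.996, -0.02], TCP at [173.224, 626.507, 195.713] pointing down, gripper open.
Joint ranges: [-3.06, 3.06], [-0.37, 2.12], [-1.25, 1.32], [0.18, 2.47], [-1.1, 4.24], [0.23, 1.98], [-2.94, 2.94]. Speed limits (rad/s): [2.57, 2.57, 3.14, 3.14, 3.14, 3.14, 3.14].

INTERFACE

Orientations are given as [roll, pitch, yaw] about the fixed x, y, z axes, in that order (R = Rz(yaw) Ry(pitch) Rx(roll)).
In Python, from cell import monitor, viewer, workorder gives the robot as it stands.
- The arm moves only by the tool arm_command, never from a script. Its argument "series" is one flat list of numbers, 5 for each row, row after row: the opening in per cent of the stroke, from 0 (shut) to 100 (fully open), then the shift along the tool's x, y, z in cm, then the turn about the tool's z in degrees. In form: [claw, x, y, z, roll, claw, x, y, z, roll, ...]. A call has exactly 5 rows; each row is the pose to reach, as a shift and turn from the pose commanded when the call began, along the tool's axes at that moment; what a row does not reach only later rows make up. A row lasts 1/12 s, in which the tool goes at most 41.7 mm and 7.16 degrees, less where a joint would pass 70% of its speed; a pose out of reach is approached as far as the arm can. A call with a gripper value outside its range is refused whole. The fingers move at their own pace and stop on an object; the grip force is fixed at half the most. Time passes only in rows, so rows that repeat a pose let the fingers close, or fill a call up. It gives the time, the measured TCP pose, the force, the opening and the grip force at its end, in the units of the state.
- monitor.read_state(): the state, without advancing time (a new reading comes with each control period).
- viewer.get_image(name): name is "scene" or "top" or "wrist"; returns (picture, depth): 384x512x3 uint8, red, green, blue; 384x512 float32, mm along the optical axis (not along the pixel's ray), 0 where there is no reading.
- viewer.camera_model(name): a dict with "mtx" (3x3 intrinsics, pixels), "R" (3x3) and "t" (3): a world point X has camera coordinates R X + t. Camera axes: x right, y down, z forward; pixel columns grow to the right and rows downward; lengths in mm; the calibration is good to about 2 mm. A picture is of the moment at which its call begins: read the wrist's pose just before it. camera_model takes no time and is no camera call; for the wrist camera it gives the pose at the moment of the call.
- workorder.finish_job(): hands the job in; it is judged then, once.
The state is a dict: "clock": time; "qpos": joint angles; "qd": joint speeds; "tau": joint torques, N m; "eef_pos": TCP position; "tool_rot": TCP orientation; "force": force on the tool from outside, world axes, zero at the start; "torque": the same for the moment, N m; "width": finger opening in mm; "gripper_force": force on a finger pad.
Only numpy, scipy, OpenCV 4.12 (cv2) and the standard library are available. Lean on these libraries where they do the work, as an engineer would, in place of code of your own. Each camera call takes 0.05 s, during which the arm holds its last target. There are 200 camera calls.

## Working session

There is one attempt and no reset: what is moved stays moved. The work goes in short steps, Python scripts to look and compute and a tool call to move; the robot and the scene stay as the last step left them, time stands still between calls to the robot, and variables do not carry over. Pictures are saved under pics/ and viewed, at most 10 in all, crops included, and the job is handed in when it is done.

Besides the shell and the picture viewer there is one more tool, called after "Emit:" as name(argument=value, ...) on one line, values as JSON. arm_command: Moves the arm, as the interface text tells. Its arguments: {"type":"object","properties":{"series":{"type":"array","items":{"type":"number"}}},"required":["series"]}

```bash
mkdir -p pics; ls
cat > h.py <<'E'
import numpy as np, cv2
from cell import monitor, viewer, workorder
def snap(n,f):
    m=viewer.camera_model(n); im,d=viewer.get_image(n); cv2.imwrite(f'pics/{f}.png',cv2.cvtColor(im,cv2.COLOR_RGB2BGR)); np.savez(f'pics/{f}.npz',im=im,d=d,K=m['mtx'],R=m['R'],t=m['t']); return im,d,m
def pts(d,K,R,t):
    v,u=np.mgrid[:d.shape[0],:d.shape[1]]
    P=np.stack([(u-K[0,2])/K[0,0]*d,(v-K[1,2])/K[1,1]*d,d],-1)
    return (P-np.ravel(t))@np.array(R)
E
python3 - <<'E'
from h import *
a=snap('scene','s0')[0]; b=snap('top','t0')[0]
for n in('scene','top','wrist'):
    m=viewer.camera_model(n); print(n,np.round(m['mtx'],1).tolist(),np.round(-np.array(m['R']).T@np.ravel(m['t'])),np.round(m['R'],2).tolist())
print(monitor.read_state())
E
```

```text
pics
scene [[487.6, 0.0, 248.6], [0.0, 487.6, 190.6], [0.0, 0.0, 1.0]] [1174. -474. 1014.] [[0.62, 0.79, -0.02], [0.6, -0.49, -0.64], [-0.51, 0.38, -0.77]]
top [[385.2, 0.0, 248.5], [0.0, 385.2, 196.7], [0.0, 0.0, 1.0]] [ 438.   -8. 1218.] [[-0.0, -1.0, 0.01], [-1.0, 0.0, -0.1], [0.1, -0.01, -0.99]]
wrist [[287.1, 0.0, 258.9], [0.0, 287.1, 188.7], [0.0, 0.0, 1.0]] [ 92. 649. 374.] [[0.27, 0.96, -0.0], [0.91, -0.25, 0.33], [0.31, -0.09, -0.95]]
{'clock': 0.1, 'qpos': array([-1.36680058,  0.62925118,  0.03845947,  1.51827374, -0.02701656,
        0.99630778, -0.02001233]), 'qd': array([ 0.00114328, -0.00136713,  0.00028869, -0.00264215,  0.00121761,
        0.00051939,  0.00057023]), 'tau': array([ 2.04711439e-03, -5.64547992e+01,  1.23034202e+00, -1.93976194e+01,
        1.12963887e-02,  5.43280737e-03, -1.83685557e-05]), 'eef_pos': array([173.05505936, 625.88887515, 194.8811257 ]), 'tool_rot': array([-3.13987089e+00,  1.22550494e-05,  2.87176355e+00]), 'force': array([ 0.27996034, -0.34059735, -0.55242014]), 'torque': array([0.04925698, 0.01122909, 0.0445172 ]), 'gripper_force': 0.0, 'width': 85.51773495686946}
```

View pics/s0.png

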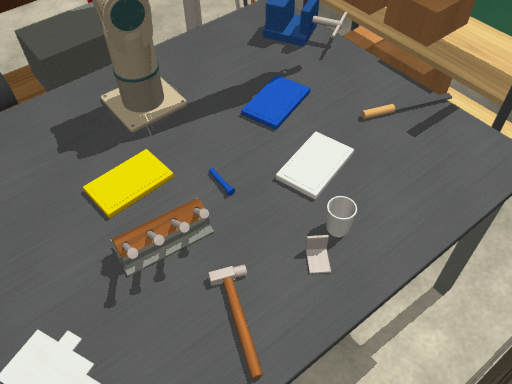

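View pics/t0.png

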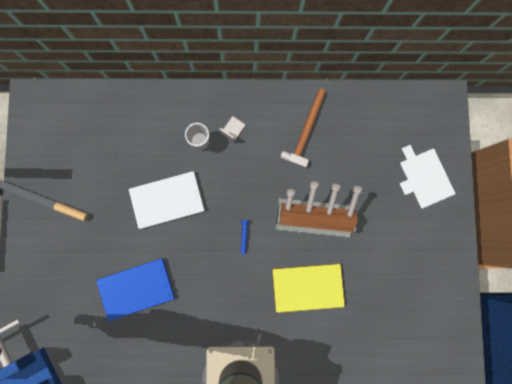

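The scene view shows the rack at about (165,235) with four grey pins. In the top view their heads are at (290,192), (314,184), (336,186) and (357,189), and the one at (290,192) looks shortest.

- **Could be taken for the short pin:** the other three grey pins, and the loose blue pin at top (245,236).
- **Could be taken for the panel:** the blue one (136,288), the yellow one (308,288), and the white tabbed sheet (428,178). The white panel at top (166,200) is the one meant.

Next I measure these and check the choice in a crop.

Run:
```python
from h import *
for f,box in(('t0',(265,170,110,80)),('s0',(100,190,125,90))):
    z=np.load(f'pics/{f}.npz'); im=z['im'];P=pts(z['d'],z['K'],z['R'],z['t'])
    x,y,w,h=box; c=cv2.resize(im[y:y+h,x:x+w,::-1],None,fx=3.2,fy=3.2,interpolation=cv2.INTER_CUBIC)
    cv2.imwrite(f'pics/{f}c.png',c)
    hsv=cv2.cvtColor(im,cv2.COLOR_RGB2HSV)
    sub=np.zeros(im.shape[:2],bool); sub[y:y+h,x:x+w]=1
    wood=sub&(hsv[...,1]>120)&(hsv[...,0]<18)&(hsv[...,2]>60)&(P[...,2]>45)
    q=P[wood]; r=cv2.minAreaRect(q[:,:2].astype(np.float32)); print(f,'wood',r,np.percentile(q[:,2],[2,50,98]))
    pin=sub&(hsv[...,1]<60)&(P[...,2]>85)
    n,l,s,ce=cv2.connectedComponentsWithStats(pin.astype(np.uint8))
    for i in range(1,n):
        if s[i,4]>15:
            q=P[l==i]; print('pin',ce[i].round(),s[i,4],q.mean(0).round(1),q[q[:,2]>=np.percentile(q[:,2],90)].mean(0).round(1))
    wh=(hsv[...,1]<40)&(hsv[...,2]>190)&(P[...,2]>12)&(P[...,2]<28)
    n,l,s,ce=cv2.connectedComponentsWithStats(wh.astype(np.uint8))
    for i in range(1,n):
        if s[i,4]>300: q=P[l==i]; print('white',ce[i].round(),cv2.minAreaRect(q[:,:2].astype(np.float32)),np.median(q[:,2]))
a=cv2.imread('pics/t0c.png');b=cv2.imread('pics/s0c.png');H=max(len(a),len(b))
cv2.imwrite('pics/crop.png',np.hstack([np.pad(k,((0,H-len(k)),(0,0),(0,0))) for k in(a,b)]))
```

```text
t0 wood ((487.7444763183594, -175.8402557373047), (88.65885925292969, 338.7246398925781), 1.9787672758102417) [53.58914354 72.95139306 88.42515195]
pin [312. 192.] 156 [ 557.8 -205.6  125.3] [ 568.9 -196.6  208.1]
pin [333. 195.] 159 [ 549.7 -263.   138.5] [ 545.9 -221.6  343.2]
pin [354. 197.] 162 [ 544.4 -329.3  117.1] [ 563.8 -332.   140.9]
pin [290. 196.] 103 [ 548.8 -142.7  116. ] [ 546.3 -132.   219.3]
white [166. 200.] ((548.8264770507812, 232.74615478515625), (128.9662322998047, 208.9593963623047), 15.677520751953125) 21.29098673606189
s0 wood ((825.638671875, -294.2210693359375), (225.76693725585938, 751.6460571289062), 79.4011459350586) [55.84099927 73.7698693  87.26788098]
pin [202. 213.] 101 [ 559.9 -146.9  107.8] [ 559.6 -147.1  117.8]
pin [181. 226.] 132 [ 577.5 -213.   132.4] [ 622.6 -230.1  204.3]
pin [156. 238.] 132 [ 565.5 -272.1  125. ] [ 572.4 -273.   140.7]
pin [131. 251.] 132 [ 560.6 -333.2  126.5] [ 567.3 -332.2  140.8]
white [315. 163.] ((550.9866333007812, 232.63592529296875), (129.5242919921875, 212.7891845703125), 15.466034889221191) 21.071676354517464
```

View pics/crop.png

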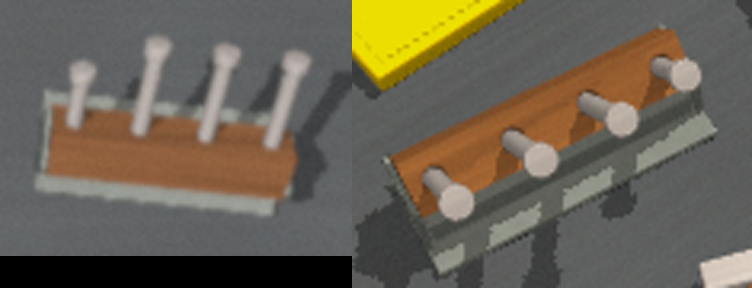

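The crop confirms it. In the top view the leftmost pin, at pixel (290,196), is clearly the shortest: its head reaches z≈118, against 141 for the others. The white panel measures 129×209 mm at z 21, centred on (550,233). Next I refine the rack's direction and the pin's axis.

```bash
cat >> h.py <<'E'
def face(f,x,y,w,h):
    z=np.load(f'pics/{f}.npz'); im=z['im'];P=pts(z['d'],z['K'],z['R'],z['t'])
    hsv=cv2.cvtColor(im,cv2.COLOR_RGB2HSV); sub=np.zeros(im.shape[:2],bool); sub[y:y+h,x:x+w]=1
    wood=sub&(hsv[...,1]>120)&(hsv[...,0]<18)&(hsv[...,2]>60)&(P[...,2]>50)&(P[...,2]<95)
    pin=sub&(hsv[...,1]<60)&(P[...,2]>80)&(P[...,2]<150)
    return P,wood,pin
def plane(q,s0=8):
    for k in range(15):
        c=q.mean(0) if k else np.median(q,0); n=np.linalg.svd(q-c,full_matrices=False)[2][2]; n*=np.sign(n[2]); r=abs((q-c)@n); q=q[r<max(3*np.median(r),1.5)]
    return n,c,len(q)
E
python3 - <<'E'
from h import *
for f,b in(('t0',(265,170,110,80)),('s0',(100,190,125,90))):
    P,wood,pin=face(f,*b); q=P[wood]
    # ridge side excluded: keep points in front of ridge by normal sign via fit
    n,c,k=plane(q); yaw=np.degrees(np.arctan2(n[1],n[0])); print(f,'face n',n.round(3),'c',c.round(1),k,'yaw',yaw.round(1),'tilt',np.degrees(np.arccos(n[2])).round(1))
    num,l,s,ce=cv2.connectedComponentsWithStats(pin.astype(np.uint8))
    for i in range(1,num):
        if s[i,4]>30:
            q=P[l==i]; m=np.median(q,0); q=q[np.linalg.norm(q-m,axis=1)<50]
            a=q[:,2]>np.percentile(q[:,2],80); d=(q-c)@n; top=q[d>np.percentile(d,85)]
            print(ce[i].round(),len(q),'median',m.round(1),'head',np.median(top,0).round(1),'standout',np.percentile(d,[90,97]).round(1))
E
```

```text
t0 face n [-0.694  0.073  0.717] c [ 479.1 -230.6   71.4] 928 yaw 174.0 tilt 44.2
[312. 194.] 160 median [ 557.1 -205.9  116.8] head [ 550.4 -205.7  117.7] standout [-15.2 -14.2]
[333. 196.] 157 median [ 551.4 -266.8  117.6] head [ 552.2 -267.7  124.7] standout [-15.6 -14.4]
[354. 198.] 162 median [ 544.5 -328.3  117.2] head [ 537.4 -329.1  115.9] standout [-15.4 -13.3]
[290. 197.] 112 median [ 549.3 -143.4  105. ] head [ 552.1 -143.4  117.3] standout [-13.4 -11.2]
s0 face n [ 0.698 -0.076  0.712] c [ 507.4 -240.5   73.3] 1242 yaw -6.2 tilt 44.6
[202. 212.] 106 median [ 562.6 -147.2  108.9] head [ 567.1 -148.2  113.6] standout [61.9 63.3]
[181. 226.] 117 median [ 581.1 -211.   130.4] head [ 585.1 -210.   138.9] standout [97.8 99.1]
[156. 238.] 115 median [ 574.4 -272.   130.7] head [ 579.7 -272.4  135.4] standout [96.9 98. ]
[130. 251.] 117 median [ 568.5 -332.9  132.1] head [ 571.8 -335.6  137.3] standout [97.  98.3]
```

The two views agree on these values:

| Quantity | Value |
|---|---|
| Rack yaw | -6.2° (both views) |
| Pin tilt | 45° |
| Short pin stand-out | about 60 mm (others about 97) |
| Ridge | u≈517, z≈87 |
| Hole pitch | 62 mm |

The tool can't tilt. So I'll grip the pin with the fingers vertical, draw it out, lever it level on the rack's fixed top ridge, then carry it to the panel.

```bash
cat >> h.py <<'E'
def go(x,y,z,yaw,s=None):
    s=s or monitor.read_state(); p=s['eef_pos']; w=s['tool_rot'][2]; d=np.array([x,y,z])-p
    tx=np.array([np.cos(w),np.sin(w),0]);ty=np.array([np.sin(w),-np.cos(w),0])
    r=(np.degrees(w)-yaw+180)%360-180
    print('clk',round(s['clock'],2),'at',p.round(1),'yaw',np.degrees(w).round(1),'F',s['force'].round(1),'w',round(s['width'],1),'g',round(s['gripper_force'],1),'| cm',np.round([d@tx/10,d@ty/10,-d[2]/10],2),'roll',round(r,1))
E
python3 -c "
from h import *
go(500,330,230,173.8);go(540,-143,230,173.8)"
```

```text
clk 0.1 at [173.1 625.9 194.9] yaw 164.5 F [ 0.3 -0.3 -0.6] w 85.5 g 0.0 | cm [-39.4  -19.8   -3.51] roll -9.3
clk 0.1 at [173.1 625.9 194.9] yaw 164.5 F [ 0.3 -0.3 -0.6] w 85.5 g 0.0 | cm [-55.86 -64.33  -3.51] roll -9.3
```

Emit:
arm_command(series=[45,-32,-15,-1.5,-5,45,-40,-20,-3.5,-9,45,-40,-20,-3.5,-9,45,-40,-20,-3.5,-9,45,-40,-20,-3.5,-9])

```text
clock: 0.52
eef_pos: [329.0, 486.1, 210.8]
tool_rot: [-3.141, -0.0, 3.029]
force: [0.2, 0.5, 0.6]
width: 38.5
gripper_force: 0.0
```

```bash
python3 -c "
from h import *
go(540,-143,230,173.8)"
```

```text
clk 0.52 at [329.  486.1 210.8] yaw 173.6 F [0.2 0.5 0.6] w 38.5 g 0.0 | cm [-28.03 -60.15  -1.92] roll -0.2
```

Emit:
arm_command(series=[45,-28,-60,-2,0,45,-28,-60,-2,0,45,-28,-60,-2,0,45,-28,-60,-2,0,45,-28,-60,-2,0])

```text
clock: 0.93
eef_pos: [394.3, 288.3, 217.2]
tool_rot: [-3.141, -0.0, 3.029]
force: [0.8, -0.3, 0.1]
width: 38.5
gripper_force: 0.0
```

```bash
python3 -c "
from h import *
go(540,-143,230,173.8)"
```

```text
clk 0.93 at [394.3 288.3 217.2] yaw 173.5 F [ 0.8 -0.3  0.1] w 38.5 g 0.0 | cm [-19.33 -41.22  -1.28] roll -0.3
```

Emit:
arm_command(series=[45,-19,-41,-1.2,0,45,-19,-41,-1.2,0,45,-19,-41,-1.2,0,45,-19,-41,-1.2,0,45,-19,-41,-1.2,0])

```text
clock: 1.35
eef_pos: [459.9, 90.9, 222.9]
tool_rot: [-3.142, -0.0, 3.029]
force: [0.0, 0.2, -0.6]
width: 38.5
gripper_force: 0.0
```

```bash
python3 -c "
from h import *
go(540,-143,230,173.8)"
```

```text
clk 1.35 at [459.9  90.9 222.9] yaw 173.6 F [ 0.   0.2 -0.6] w 38.5 g 0.0 | cm [-10.58 -22.34  -0.71] roll -0.2
```

Emit:
arm_command(series=[45,-10.5,-22,-0.5,0,45,-10.5,-22,-0.5,0,45,-10.5,-22,-0.5,0,45,-10.5,-22,-0.5,0,45,-10.5,-22,-0.5,0])

```text
clock: 1.77
eef_pos: [528.0, -106.0, 227.0]
tool_rot: [3.141, -0.001, 3.029]
force: [0.1, -0.2, 0.1]
width: 38.5
gripper_force: 0.0
```

Emit:
arm_command(series=[45,-1.5,-3,0,0,45,-1.5,-3,0,0,45,-1.5,-3,0,0,45,-1.5,-3,0,0,45,-1.5,-3,0,0])

```text
clock: 2.18
eef_pos: [539.1, -133.5, 226.9]
tool_rot: [3.14, -0.001, 3.031]
force: [0.3, 0.9, 0.3]
width: 38.6
gripper_force: 0.0
```

```bash
python3 -c "
from h import *
go(540,-143,230,173.8)
im,d,m=snap('wrist','w1')
P=pts(d,m['mtx'],m['R'],m['t'])
print(P[::60,::80].round(0)[:,:,:].tolist()[2])"
```

```text
clk 2.18 at [ 539.1 -133.5  226.9] yaw 173.7 F [0.3 0.9 0.3] w 38.6 g 0.0 | cm [-0.2  -0.93 -0.31] roll -0.1
[[455.0, -483.0, 0.0], [466.0, -332.0, 67.0], [476.0, -239.0, 70.0], [486.0, -148.0, 70.0], [504.0, -44.0, 1.0], [516.0, 66.0, 1.0], [525.0, 161.0, 21.0]]
```

View pics/w1.png

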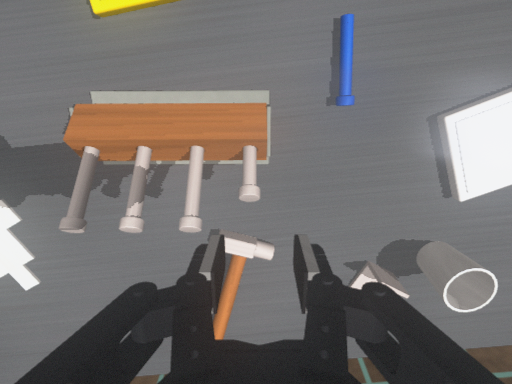

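The wrist view shows the four pins with feet up-image in the wood. The short one is rightmost, with its shank at (249,165) and its head at (250,192). The fingers are at (215,270) and (305,270). I'll measure the axis from this view.

```bash
cat >> h.py <<'E'
A=np.radians(-6.2); U=np.array([np.cos(A),np.sin(A),0]); V=np.array([-np.sin(A),np.cos(A),0])
E
python3 - <<'E'
from h import *
z=np.load('pics/w1.npz'); im,d=z['im'],z['d']; P=pts(d,z['K'],z['R'],z['t']); hsv=cv2.cvtColor(im,cv2.COLOR_RGB2HSV)
C=-z['R'].T@z['t'].ravel()
for r in range(148,200,4):
    c=np.where((hsv[r,235:268,1]<50)&(hsv[r,235:268,2]>90)&(P[r,235:268,2]>66))[0]+235
    if len(c)<4: continue
    cc=(c[0]+c[-1])/2; w=P[r,int(round(cc))]; q=w+8*(w-C)/np.linalg.norm(w-C)
    print(r,c[0],c[-1],'u,v,z',(q@U).round(1),(q@V).round(1),q[2].round(1),'u+... axis offs',((q@U)-q[2]).round(1))
b=np.zeros(d.shape,bool); b[100:165,65:272]=1
w=b&(hsv[...,1]>120)&(hsv[...,0]<18)&(P[...,2]>45)&(P[...,2]<95); q=P[w]; print('ridge z',np.percentile(q[:,2],[95,99]),'u of top',np.median(q[q[:,2]>np.percentile(q[:,2],97)]@U),'v ext',np.percentile(q@V,[.5,99.5]))
rr=[]
q2=q[np.abs(q[:,2]-np.median(q[:,2]))<30]; n,c,k=plane(q2); print(n.round(3),c.round(1),k)
E
```

```text
148 243 255 u,v,z 531.4 -85.3 69.5 u+... axis offs 461.9
152 243 255 u,v,z 535.3 -85.2 73.8 u+... axis offs 461.5
156 243 255 u,v,z 539.1 -85.1 78.1 u+... axis offs 461.0
160 243 255 u,v,z 543.1 -85.0 81.3 u+... axis offs 461.8
164 242 255 u,v,z 546.9 -86.1 85.1 u+... axis offs 461.8
168 242 255 u,v,z 550.9 -86.1 88.0 u+... axis offs 462.9
172 242 255 u,v,z 554.5 -86.0 91.9 u+... axis offs 462.6
176 242 255 u,v,z 558.2 -85.9 95.5 u+... axis offs 462.6
180 242 255 u,v,z 562.2 -85.9 97.6 u+... axis offs 464.7
184 242 255 u,v,z 565.7 -85.8 101.4 u+... axis offs 464.3
188 239 258 u,v,z 568.0 -85.6 108.5 u+... axis offs 459.5
192 238 259 u,v,z 571.5 -85.6 111.7 u+... axis offs 459.8
196 238 259 u,v,z 577.4 -85.8 108.4 u+... axis offs 469.0
ridge z [86.57424579 87.92499056] u of top 517.4494917929559 v ext [-288.93855049  -66.55524246]
[-0.701  0.075  0.709] [ 478.2 -230.8   70.8] 6898
```

The axis is consistent at v≈-85.4, u−z≈461.7. The grasp point 24.5 mm above the face is u 551, z 89, so the TCP should be at z≈70. The fingers need to shift -1.1 cm in y and then go down.

Emit:
arm_command(series=[45,0,-1.1,0,0,45,0,-1.1,3,0,45,0,-1.1,6,0,45,0,-1.1,6,0,45,0,-1.1,6,0])

```text
clock: 2.65
eef_pos: [537.1, -146.1, 166.5]
tool_rot: [3.141, -0.003, 3.03]
force: [-0.2, 0.0, 0.0]
width: 38.6
gripper_force: 0.0
```

Run:
```python
from h import *
go(538.4,-144.3,70.3,173.8)
p=monitor.read_state()['eef_pos'];print('u,v',p@U,p@V)
im,d,m=snap('wrist','w2'); 
for X in([*(551*U-85.4*V)[:2],89.3],p): 
    c=np.array(m['R'])@X+np.ravel(m['t']); c=np.array(m['mtx'])@c; print('px',c[:2]/c[2])
```

```text
clk 2.65 at [ 537.1 -146.1  166.5] yaw 173.6 F [-0.2  0.   0. ] w 38.6 g 0.0 | cm [-0.11  0.19  9.62] roll -0.2
u,v 549.7155117487846 -87.2439150565976
px [260.0712922  185.82172104]
px [257.81715898 219.44878538]
```

View pics/w2.png

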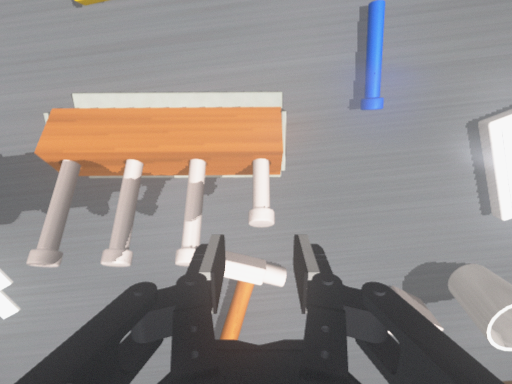

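The short pin's shank is at (261,185), and the finger centre is at about column 258, so a +2 mm y correction is needed. I go down with it.

Emit:
arm_command(series=[45,-0.1,0.2,2,0,45,-0.1,0.2,4,0,45,-0.1,0.2,6,0,45,-0.1,0.2,8,0,45,-0.1,0.2,8,0])

```text
clock: 3.12
eef_pos: [538.6, -144.1, 86.0]
tool_rot: [3.141, -0.003, 3.029]
force: [-1.3, -0.7, 0.5]
width: 38.0
gripper_force: 0.0
```

Run:
```python
from h import *
go(538.4,-144.3,70.3,173.8)
p=monitor.read_state()['eef_pos'];print('u,v',p@U,p@V)
```

```text
clk 3.12 at [ 538.6 -144.1   86. ] yaw 173.6 F [-1.3 -0.7  0.5] w 38.0 g 0.0 | cm [ 0.02 -0.02  1.57] roll -0.2
u,v 551.0180537150429 -85.09077693149005
```

Emit:
arm_command(series=[45,0,0,1.5,0,45,0,0,1.5,0,25,0,0,1.5,0,0,0,0,1.5,0,0,0,0,1.5,0])

```text
clock: 3.53
eef_pos: [540.2, -144.7, 73.7]
tool_rot: [-3.141, 0.002, 3.029]
force: [-3.0, 1.6, 3.6]
width: 3.0
gripper_force: 2.7
```

Emit:
arm_command(series=[0,0,0,0,0,0,0,0,0,0,0,0,0,0,0,0,0,0,0,0,0,0,0,0,0])

```text
clock: 3.95
eef_pos: [539.9, -144.7, 73.3]
tool_rot: [-3.142, 0.001, 3.029]
force: [-2.5, 0.4, 6.4]
width: 0.1
gripper_force: 3.0
```

Run:
```python
from h import *
go(538.4,-144.3,70.3,173.8)
im,d,m=snap('wrist','w3'); im2=snap('scene','s3')[0]
cv2.imwrite('pics/c3.png',np.hstack([cv2.resize(im[90:340,130:380,::-1],(400,400)),cv2.resize(im2[150:290,90:230,::-1],(400,400),interpolation=cv2.INTER_CUBIC)]))
```

```text
clk 3.95 at [ 539.9 -144.7   73.3] yaw 173.5 F [-2.5  0.4  6.4] w 0.1 g 3.0 | cm [0.15 0.02 0.3 ] roll -0.3
```

View pics/c3.png

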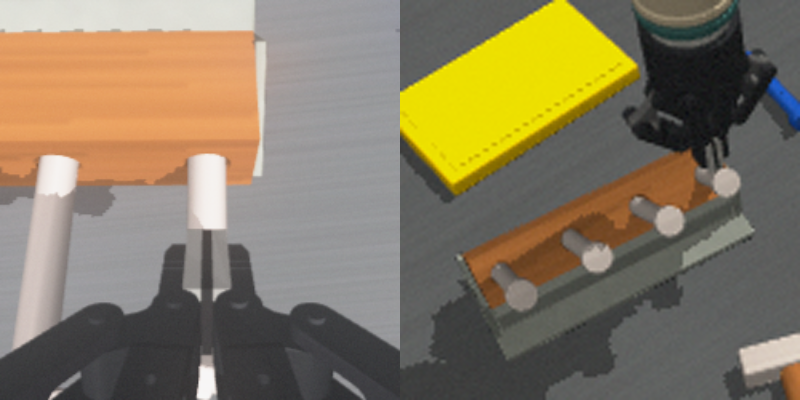

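The fingers shut completely (width 0.1), so the grasp missed. In the left crop the closed pads at (208,260) lie in front of the shank, so they seem to have closed above it. I check the tip position against the pin with depth.

Run:
```python
from h import *
print(monitor.read_state()['eef_pos'])
z=np.load('pics/w3.npz'); im,d=z['im'],z['d']; P=pts(d,z['K'],z['R'],z['t'])
f=400/250
for (cx,cy) in [(205,165),(205,180),(205,200),(205,215),(205,225),(193,240),(218,240),(206,240),(206,260),(193,270),(218,270),(180,260),(235,260),(206,290),(206,370),(206,385)]:
    c=int(130+cx/f); r=int(90+cy/f); q=P[r,c]; print((c,r),im[r,c],'u,v,z',(q@U).round(1),(q@V).round(1),q[2].round(1),'u-z',(q@U-q[2]).round(1))
```

```text
[ 539.88102088 -144.69737513   73.30532965]
(258, 193) [244 239 235] u,v,z 530.9 -85.3 79.3 u-z 451.6
(258, 202) [244 239 236] u,v,z 535.2 -85.3 84.0 u-z 451.3
(258, 215) [244 239 237] u,v,z 542.0 -85.3 88.9 u-z 453.1
(258, 224) [244 240 237] u,v,z 545.7 -85.3 93.8 u-z 451.9
(258, 230) [244 240 237] u,v,z 549.0 -85.3 95.4 u-z 453.6
(250, 240) [150 144 141] u,v,z 541.6 -89.3 120.7 u-z 420.9
(266, 240) [147 140 139] u,v,z 540.9 -81.1 122.1 u-z 418.8
(258, 240) [79 74 72] u,v,z 541.2 -85.2 121.5 u-z 419.7
(258, 252) [72 69 67] u,v,z 541.4 -85.2 132.7 u-z 408.7
(250, 258) [142 138 135] u,v,z 541.3 -88.8 138.0 u-z 403.3
(266, 258) [147 142 140] u,v,z 541.0 -81.5 138.5 u-z 402.5
(242, 252) [74 71 72] u,v,z 545.3 -93.2 126.4 u-z 418.9
(276, 252) [75 73 72] u,v,z 546.1 -76.1 125.2 u-z 420.9
(258, 271) [75 72 73] u,v,z 541.9 -85.1 147.1 u-z 394.9
(258, 321) [247 245 244] u,v,z 685.6 -86.4 25.8 u-z 659.8
(258, 330) [247 247 246] u,v,z 696.1 -86.4 26.8 u-z 669.3
```

Run:
```python
from h import *
z=np.load('pics/w3.npz'); im,d=z['im'],z['d']; P=pts(d,z['K'],z['R'],z['t'])
for r in range(226,262,3): print(r,[(int(im[r,c].mean()),*(P[r,c]@np.c_[U,V,[0,0,1]]).round(0).astype(int)) for c in(246,250,258,266,271)])
z=np.load('pics/s3.npz'); im,d=z['im'],z['d']; P=pts(d,z['K'],z['R'],z['t'])
print('scene')
for r in range(190,220,3): print(r,[(int(im[r,c].mean()),*(P[r,c]@np.c_[U,V,[0,0,1]]).round(0).astype(int)) for c in range(192,212,3)])
```

```text
226 [(149, np.int64(593), np.int64(-97), np.int64(2)), (191, np.int64(548), np.int64(-90), np.int64(91)), (240, np.int64(547), np.int64(-85), np.int64(94)), (240, np.int64(548), np.int64(-80), np.int64(92)), (181, np.int64(551), np.int64(-77), np.int64(87))]
229 [(151, np.int64(552), np.int64(-93), np.int64(88)), (188, np.int64(550), np.int64(-90), np.int64(93)), (240, np.int64(548), np.int64(-85), np.int64(96)), (240, np.int64(549), np.int64(-80), np.int64(93)), (184, np.int64(552), np.int64(-77), np.int64(88))]
232 [(152, np.int64(554), np.int64(-93), np.int64(89)), (190, np.int64(551), np.int64(-90), np.int64(94)), (239, np.int64(550), np.int64(-85), np.int64(96)), (240, np.int64(551), np.int64(-80), np.int64(94)), (187, np.int64(553), np.int64(-77), np.int64(90))]
235 [(154, np.int64(555), np.int64(-93), np.int64(90)), (147, np.int64(541), np.int64(-89), np.int64(117)), (74, np.int64(541), np.int64(-85), np.int64(116)), (143, np.int64(542), np.int64(-81), np.int64(116)), (155, np.int64(555), np.int64(-77), np.int64(91))]
238 [(152, np.int64(542), np.int64(-91), np.int64(119)), (1
[... 4964 characters left out ...]
33), np.int64(-97), np.int64(67)), (70, np.int64(539), np.int64(-91), np.int64(69)), (99, np.int64(570), np.int64(-96), np.int64(107)), (175, np.int64(577), np.int64(-91), np.int64(112)), (171, np.int64(579), np.int64(-84), np.int64(109)), (169, np.int64(581), np.int64(-78), np.int64(106)), (95, np.int64(513), np.int64(-41), np.int64(3))]
217 [(76, np.int64(539), np.int64(-100), np.int64(63)), (71, np.int64(542), np.int64(-94), np.int64(62)), (70, np.int64(543), np.int64(-86), np.int64(58)), (162, np.int64(583), np.int64(-94), np.int64(109)), (169, np.int64(582), np.int64(-87), np.int64(103)), (123, np.int64(543), np.int64(-63), np.int64(41)), (94, np.int64(519), np.int64(-45), np.int64(1))]
```

Both cameras put the real fingertips at z≈113 while the reported TCP is z 73, so the reading is about 40 mm too low. I trust the two views. I'll open, lower by about 4 cm, and check the tips by camera before closing.

Emit:
arm_command(series=[0,0,0,-1,0,45,0,0,-1,0,45,0,0,-1,0,45,0,0,-1,0,45,0,0,-1,0])

```text
clock: 4.47
eef_pos: [539.4, -144.5, 82.1]
tool_rot: [3.142, -0.0, 3.029]
force: [0.3, -0.4, 0.1]
width: 38.0
gripper_force: 0.0
```

Emit:
arm_command(series=[45,0.1,0,1,0,45,0.1,0,2,0,45,0.1,0,3,0,45,0.1,0,3.5,0,45,0.1,0,3.5,0])

```text
clock: 4.88
eef_pos: [537.0, -144.0, 45.1]
tool_rot: [3.141, -0.004, 3.029]
force: [0.3, 0.8, -0.7]
width: 39.0
gripper_force: 0.0
```

Run:
```python
from h import *
go(538.4,-144.3,30.3,173.8)
im,d,m=snap('wrist','w4'); P=pts(d,m['mtx'],m['R'],m['t'])@np.c_[U,V,[0,0,1]]
near=(P[...,2]>50)&(d<215)&(d>60); near[:, :150]=0; near[:,370:]=0
for c in range(205,320,8):
    r=np.where(near[:,c])[0]; 
    if len(r): print(c,r[0],d[r[0],c].round(0),P[r[0]+1,c].round(0))
```

```text
clk 4.88 at [ 537.  -144.    45.1] yaw 173.5 F [ 0.3  0.8 -0.7] w 39.0 g 0.0 | cm [-0.14 -0.01  1.48] roll -0.3
205 118 169.0 [ 481. -116.   52.]
213 118 168.0 [ 482. -111.   52.]
221 118 168.0 [ 481. -106.   53.]
229 118 168.0 [ 482. -102.   51.]
237 118 168.0 [482. -97.  51.]
245 118 169.0 [482. -92.  52.]
253 118 168.0 [482. -88.  52.]
261 118 169.0 [482. -83.  52.]
269 117 168.0 [481. -78.  52.]
277 117 168.0 [481. -74.  53.]
285 117 168.0 [481. -69.  52.]
293 123 170.0 [484. -64.  55.]
301 126 164.0 [486. -60.  58.]
309 242 146.0 [538. -59.  97.]
317 244 152.0 [542. -54.  92.]
```

The open tips now sit at z≈92, matching the 40 mm offset. Another 15 mm down gives the intended grasp, then I close.

Emit:
arm_command(series=[45,-0.1,0,0.8,0,45,-0.2,0,1.5,0,45,-0.2,0,1.5,0,20,-0.2,0,1.5,0,0,-0.2,0,1.5,0])

```text
clock: 5.35
eef_pos: [540.5, -144.7, 32.2]
tool_rot: [-3.142, -0.0, 3.029]
force: [0.1, -0.1, 1.0]
width: 15.5
gripper_force: 20.6
```

Emit:
arm_command(series=[0,0,0,0,0,0,0,0,0,0,0,0,0,0,0,0,0,0,0,0,0,0,0,0,0])

```text
clock: 5.77
eef_pos: [540.5, -144.7, 32.3]
tool_rot: [-3.142, 0.0, 3.029]
force: [-0.0, -1.1, 0.4]
width: 14.8
gripper_force: 58.4
```

Run:
```python
from h import *
go(538.4,-144.3,30.3,173.8)
im,d,m=snap('wrist','w5'); im2=snap('scene','s5')[0]
cv2.imwrite('pics/c5.png',np.hstack([cv2.resize(im[90:340,130:380,::-1],(400,400)),cv2.resize(im2[150:290,90:230,::-1],(400,400),interpolation=cv2.INTER_CUBIC)]))
```

```text
clk 5.77 at [ 540.5 -144.7   32.3] yaw 173.5 F [-0.  -1.1  0.4] w 14.8 g 58.4 | cm [0.22 0.02 0.2 ] roll -0.3
```

View pics/c5.png

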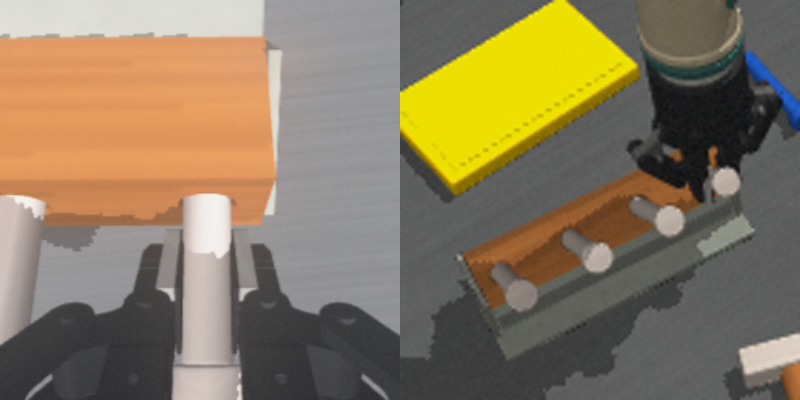

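Pin gripped: width 15 mm, 58 N, and the pads hold the shank at (205,290) in the crop. Now I draw it out along its axis.

Emit:
arm_command(series=[0,-0.3,0,-0.3,0,0,-0.7,0,-0.7,0,0,-1.1,0,-1.1,0,0,-1.5,0,-1.5,0,0,-2,0,-2,0])

```text
clock: 6.28
eef_pos: [560.8, -146.8, 52.6]
tool_rot: [3.141, -0.0, 3.029]
force: [0.3, 0.6, -1.8]
width: 14.3
gripper_force: 58.4
```

Emit:
arm_command(series=[0,-0.5,0,-0.5,0,0,-1,0,-1,0,0,-1.5,0,-1.5,0,0,-2,0,-2,0,0,-2.6,0,-2.6,0])

```text
clock: 6.7
eef_pos: [586.4, -149.8, 78.6]
tool_rot: [3.142, -0.001, 3.029]
force: [-0.7, -0.1, -2.1]
width: 14.0
gripper_force: 58.4
```

Emit:
arm_command(series=[0,0,0,-0.5,0,0,0,0,-1,0,0,0,0,-1.5,0,0,0,0,-1.5,0,0,0,0,-1.5,0])

```text
clock: 7.12
eef_pos: [586.0, -149.9, 93.5]
tool_rot: [-3.142, 0.0, 3.029]
force: [1.0, -0.4, -1.4]
width: 14.2
gripper_force: 58.4
```

```bash
cat >> h.py <<'E'
def both(k,wr=(90,340,130,380),sc=(120,290,80,250)):
    im,d,m=snap('wrist','w'+k); im2=snap('scene','s'+k)[0]
    cv2.imwrite(f'pics/c{k}.png',np.hstack([cv2.resize(im[wr[0]:wr[1],wr[2]:wr[3],::-1],(400,400)),cv2.resize(im2[sc[0]:sc[1],sc[2]:sc[3],::-1],(400,400),interpolation=cv2.INTER_CUBIC)]))
E
python3 - <<'E'
from h import *
go(538.4,-144.3,30.3,173.8); p=monitor.read_state()['eef_pos'];print('u,v',p@U,p@V)
both('6',(100,350,134,384))
z=np.load('pics/w6.npz'); P=pts(z['d'],z['K'],z['R'],z['t'])@np.c_[U,V,[0,0,1]]
C=-z['R'].T@z['t'].ravel()@np.c_[U,V,[0,0,1]]
for r in range(150,340,8):
    q=P[r,258]; q=q+8*(q-C)/np.linalg.norm(q-C); print(r,z['im'][r,258],q.round(1))
E
```

```text
clk 7.12 at [ 586.  -149.9   93.5] yaw 173.5 F [ 1.  -0.4 -1.4] w 14.2 g 58.4 | cm [4.8  0.02 6.32] roll -0.3
u,v 598.8045129755631 -85.70447359282417
150 [243 237 233] [548.1 -85.2 106.3]
158 [243 238 234] [552.2 -85.2 109.2]
166 [244 239 236] [556.1 -85.3 112.8]
174 [244 240 238] [560.2 -85.3 115.1]
182 [244 240 237] [563.6 -85.3 119.3]
190 [244 240 237] [567.4 -85.3 122.1]
198 [244 240 237] [570.6 -85.3 126.2]
206 [244 240 237] [574.4 -85.3 128.2]
214 [244 240 238] [577.7 -85.3 131.5]
222 [244 240 237] [581.3 -85.3 133.8]
230 [244 240 237] [584.  -85.3 137.8]
238 [244 240 237] [587.7 -85.4 139.6]
246 [244 240 237] [591.  -85.4 142.1]
254 [211 197 191] [593.6 -85.4 145.5]
262 [209 196 190] [596.5 -85.4 148.2]
270 [210 196 191] [599.5 -85.4 150.7]
278 [209 195 189] [602.3 -85.4 153.3]
286 [206 193 188] [605.3 -85.4 155.5]
294 [207 192 187] [607.4 -85.4 158.7]
302 [208 195 189] [611.2 -85.4 159.8]
310 [208 194 190] [612.3 -85.4 163.9]
318 [140 132 128] [614.9 -85.4 166. ]
326 [215 202 195] [614.9 -85.4 170.8]
334 [216 206 199] [618.1 -85.4 172.2]
```

View pics/c6.png

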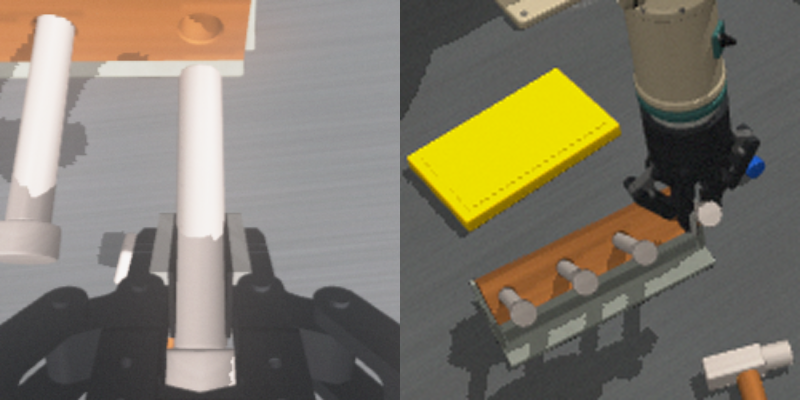

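The pin is out: the right-hand hole at (200,25) in the crop is empty and the other three pins stand untouched. Its axis leans 44°. I move back over the ridge, keeping 5 mm clear.

Emit:
arm_command(series=[0,1,0.2,0,0,0,2.5,0.5,0,0,0,4,0.7,0.4,0,0,4.8,0.7,1,0,0,4.8,0.7,1.3,0])

```text
clock: 7.63
eef_pos: [536.3, -137.0, 79.4]
tool_rot: [3.141, -0.004, 3.029]
force: [-0.8, 0.3, -1.0]
width: 14.5
gripper_force: 58.4
```

Emit:
arm_command(series=[0,0,0,0.2,0,0,0,0,0.4,0,0,-0.3,0,0.8,0,0,-0.6,0,1.1,0,0,-0.9,0,1.5,0])

```text
clock: 8.05
eef_pos: [549.0, -138.9, 66.0]
tool_rot: [-3.141, 0.0, 3.029]
force: [-1.6, 1.0, 6.8]
width: 14.3
gripper_force: 58.3
```

```bash
cat >> h.py <<'E'
def axis(k,c=258,rows=range(60,310,5)):
    z=np.load(f'pics/w{k}.npz'); P=pts(z['d'],z['K'],z['R'],z['t']); C=-z['R'].T@z['t'].ravel()
    q=P[list(rows),c]; d=z['d'][list(rows),c]; ok=(z['im'][list(rows),c].min(1)>150)&(z['im'][list(rows),c].max(1)-z['im'][list(rows),c].min(1)<40)&(d<260)&(d>40); q=q[ok]; q=q+8*(q-C)/np.linalg.norm(q-C,axis=1)[:,None]
    return q@np.c_[U,V,[0,0,1]]
E
python3 - <<'E'
from h import *
go(538.4,-144.3,30.3,173.8); p=monitor.read_state()['eef_pos'];print('u,v',p@U,p@V)
both('7',(60,384,96,420))
q=axis('7'); print(q.round(0)[::4]); f=np.polyfit(q[:,0],q[:,2],1); print(f,np.degrees(np.arctan(f[0])))
E
```

```text
clk 8.05 at [ 549.  -138.9   66. ] yaw 173.5 F [-1.6  1.   6.8] w 14.3 g 58.3 | cm [ 0.99 -0.66  3.57] roll -0.3
u,v 560.7710173806536 -78.75557369892968
[[454. -78.  -7.]
 [470. -78.   0.]
 [500. -78.  87.]
 [510. -78.  91.]
 [520. -78.  98.]
 [528. -78. 105.]
 [538. -78. 109.]
 [547. -78. 114.]
 [555. -78. 119.]
 [563. -78. 125.]
 [571. -78. 130.]]
[   1.23530893 -560.50051113] 51.009341913222876
```

View pics/c7.png

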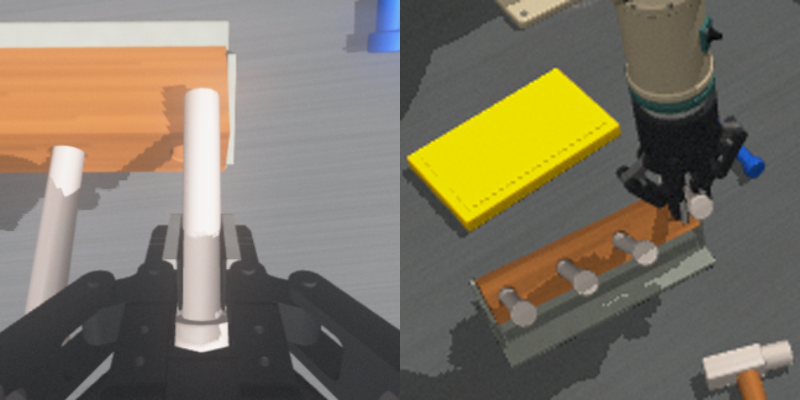

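The pin is pivoting on the ridge as planned: now about 31°, 7 N contact, nothing else touched. I go on to level.

Emit:
arm_command(series=[0,-0.4,0,0.7,0,0,-0.7,0,1.3,0,0,-1,0,2,0,0,-1.1,0,2.5,0,0,-1.1,0,2.7,0])

```text
clock: 8.57
eef_pos: [562.6, -140.3, 38.8]
tool_rot: [-3.141, 0.005, 3.029]
force: [2.6, 0.3, 8.8]
width: 13.9
gripper_force: 58.6
```

```bash
cat >> h.py <<'E'
def tilt(k):
    q=axis(k); q=q[q[:,2]>60]
    for _ in range(5):
        f=np.polyfit(q[:,0],q[:,2],1); r=abs(np.polyval(f,q[:,0])-q[:,2]); q=q[r<max(3*np.median(r),1)]
    print('tilt',np.degrees(np.arctan(f[0])).round(1),'u',q[[0,-1],0].round(1),'z',q[[0,-1],2].round(1),len(q))
E
python3 - <<'E'
from h import *
go(538.4,-144.3,30.3,173.8); p=monitor.read_state()['eef_pos'];print('u,v',p@U,p@V)
snap('wrist','w8'); tilt('7');tilt('8')
E
```

```text
clk 8.57 at [ 562.6 -140.3   38.8] yaw 173.6 F [2.6 0.3 8.8] w 13.9 g 58.6 | cm [ 2.36 -0.67  0.85] roll -0.2
u,v 574.4603003527606 -78.72514448809915
tilt 31.5 u [500.2 574.5] z [ 87.  132.8] 33
tilt 4.7 u [504.2 592.4] z [ 94.5 100.5] 35
```

Emit:
arm_command(series=[0,0,0,0.3,0,0,0,0,0.5,0,0,0,0,0.5,0,0,0,0,0,0,0,0,0,-2,0])

```text
clock: 9.03
eef_pos: [557.6, -139.2, 56.1]
tool_rot: [3.141, -0.005, 3.029]
force: [-0.3, -1.3, -2.5]
width: 14.5
gripper_force: 58.4
```

Run:
```python
from h import *
go(538.4,-144.3,30.3,173.8); p=monitor.read_state()['eef_pos'];print('u,v',p@U,p@V)
snap('wrist','w9'); tilt('9')
```

```text
clk 9.03 at [ 557.6 -139.2   56.1] yaw 173.6 F [-0.3 -1.3 -2.5] w 14.5 g 58.4 | cm [ 1.85 -0.72  2.58] roll -0.2
u,v 569.4096888639575 -78.15266628670429
tilt 2.0 u [499.6 588.3] z [113.9 117.2] 33
```

Emit:
arm_command(series=[0,0,0,1.2,0,0,0,0,2.1,0,0,0,0,2.3,0,0,0,0,2.3,0,0,0,0,0,0])

```text
clock: 9.5
eef_pos: [555.4, -138.7, 53.8]
tool_rot: [3.141, -0.009, 3.029]
force: [-0.8, -0.5, -2.5]
width: 14.3
gripper_force: 58.8
```

Emit:
arm_command(series=[0,0,0,-3,0,0,0,0,-6,0,0,0,0,-9,0,0,0,0,-9,0,0,0,0,-9,0])

```text
clock: 9.92
eef_pos: [559.5, -139.8, 148.5]
tool_rot: [-3.142, 0.001, 3.029]
force: [-0.9, 0.4, -1.4]
width: 14.4
gripper_force: 58.9
```

Run:
```python
from h import *
snap('wrist','w10'); tilt('10')
q=axis('10'); z=np.load('pics/w10.npz'); im=z['im']; print([(r,int(im[r,258].mean())) for r in range(50,384,6)])
p=monitor.read_state()['eef_pos']; print(p@U,p[2])
c=np.array([550,232.7]); go(*c,170,105.6)
```

```text
tilt 3.1 u [501.2 589.8] z [205.3 209.9] 33
[(50, 155), (56, 154), (62, 153), (68, 192), (74, 215), (80, 213), (86, 162), (92, 162), (98, 163), (104, 167), (110, 165), (116, 163), (122, 159), (128, 245), (134, 244), (140, 245), (146, 245), (152, 245), (158, 245), (164, 245), (170, 246), (176, 246), (182, 246), (188, 246), (194, 246), (200, 245), (206, 246), (212, 245), (218, 245), (224, 245), (230, 245), (236, 245), (242, 245), (248, 245), (254, 245), (260, 217), (266, 208), (272, 208), (278, 205), (284, 205), (290, 203), (296, 205), (302, 203), (308, 238), (314, 244), (320, 151), (326, 222), (332, 245), (338, 245), (344, 232), (350, 69), (356, 66), (362, 63), (368, 61), (374, 57), (380, 57)]
570.0351792096696 147.117383272862
clk 9.97 at [ 558.2 -139.4  147.1] yaw 173.5 F [-0.3  0.1 -2.8] w 14.3 g 58.9 | cm [ 5.   36.88 -2.29] roll 67.9
```

The pin is now level to about 2°, and its middle lies about 18 mm from the TCP along tool +x. I carry it to the panel gently, turning on the way.

Emit:
arm_command(series=[0,0.2,1,0,3,0,0.5,3.2,0,8,0,0.8,6,0,13,0,1.1,9,0,18,0,1.5,12,0,23])

```text
clock: 10.38
eef_pos: [555.8, -17.9, 145.5]
tool_rot: [-3.139, -0.004, 2.622]
force: [0.1, 0.1, -2.8]
width: 14.1
gripper_force: 58.9
```

```bash
python3 -c "
from h import *
go(554.8,215.4,106,105.6)"
```

```text
clk 10.38 at [555.8 -17.9 145.5] yaw 150.2 F [ 0.1  0.1 -2.8] w 14.1 g 58.9 | cm [11.68 20.2   3.95] roll 44.6
```

Emit:
arm_command(series=[0,1.5,2.6,0,6,0,3,5.2,0,12,0,4.5,7.8,0,17,0,6,10.4,0.5,22,0,7,12.2,1,26])

```text
clock: 10.8
eef_pos: [554.6, 125.4, 135.5]
tool_rot: [-3.138, -0.003, 2.172]
force: [-0.1, -0.2, -1.7]
width: 14.6
gripper_force: 58.9
```

```bash
python3 -c "
from h import *
go(554.8,215.4,106,105.6)"
```

```text
clk 10.8 at [554.6 125.4 135.5] yaw 124.5 F [-0.1 -0.2 -1.7] w 14.6 g 58.9 | cm [7.41 5.11 2.95] roll 18.9
```

Emit:
arm_command(series=[0,2.2,1.5,0.8,5,0,4.2,2.9,1.6,10,0,5.8,4,2.3,14,0,6.9,4.7,2.7,17,0,7.4,5.1,2.9,19])

```text
clock: 11.22
eef_pos: [553.7, 214.2, 105.3]
tool_rot: [-3.135, 0.0, 1.843]
force: [-0.4, 0.3, -1.6]
width: 14.4
gripper_force: 58.8
```

Emit:
arm_command(series=[0,0,0,0,0,0,0,0,0,0,0,0,0,0,0,0,0,0,0,0,0,0,0,0,0])

```text
clock: 11.63
eef_pos: [557.0, 210.5, 109.2]
tool_rot: [-3.141, 0.0, 1.841]
force: [-1.3, 0.3, -1.8]
width: 14.2
gripper_force: 58.8
```

Run:
```python
from h import *
go(554.8,215.4,106,105.6)
w=np.radians(105.6); tx=np.array([np.cos(w),np.sin(w),0]); 
both('11',(40,384,86,430),(50,260,200,410))
z=np.load('pics/w11.npz'); im,d=z['im'],z['d']; P=pts(d,z['K'],z['R'],z['t'])
print([(r,P[r,258].round(0).astype(int).tolist(),int(im[r,258].mean())) for r in range(105,350,12)])
# panel from this wrist view and pin from the others
for k in('s11',):
    zz=np.load(f'pics/{k}.npz'); Q=pts(zz['d'],zz['K'],zz['R'],zz['t']); h=cv2.cvtColor(zz['im'],cv2.COLOR_RGB2HSV)
    m=(h[...,1]<50)&(h[...,2]>110)&(Q[...,2]>145)&(Q[...,2]<190)&(np.hypot(Q[...,0]-550,Q[...,1]-232)<90)
    print('scene pin px',m.sum(),np.argwhere(m).mean(0),Q[m].mean(0).round(1),((Q[m]-[550,232.7,0])@tx).min().round(1),((Q[m]-[550,232.7,0])@tx).max().round(1),np.percentile(Q[m][:,2],[5,50,95]))
```

```text
clk 11.63 at [557.  210.5 109.2] yaw 105.5 F [-1.3  0.3 -1.8] w 14.2 g 58.8 | cm [ 0.53 -0.08  0.32] roll -0.1
[(105, [537, 280, 24], 232), (117, [540, 270, 22], 230), (129, [538, 278, 175], 216), (141, [540, 274, 176], 215), (153, [541, 269, 175], 211), (165, [542, 265, 175], 212), (177, [543, 260, 176], 210), (189, [545, 255, 175], 208), (201, [546, 249, 175], 208), (213, [548, 245, 176], 207), (225, [549, 239, 176], 206), (237, [551, 234, 176], 204), (249, [552, 228, 176], 204), (261, [554, 222, 177], 202), (273, [556, 216, 176], 199), (285, [557, 210, 177], 200), (297, [559, 203, 176], 198), (309, [561, 197, 178], 137), (321, [563, 191, 178], 89), (333, [564, 187, 181], 137), (345, [554, 221, 220], 64)]
scene pin px 125 [127.576 314.84 ] [562.3 201.5 172.7] -58.4 45.2 [162.268623   173.70123095 181.1268844 ]
```

View pics/c11.png

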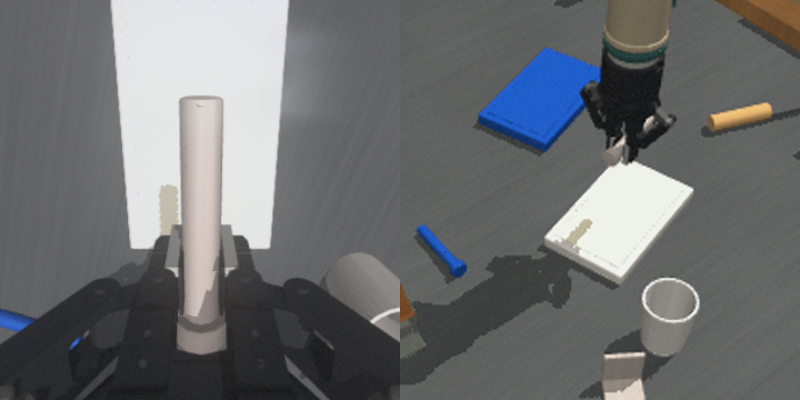

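The wrist crop shows the pin level (top line z 175 to 177) and parallel to the white panel. Its foot is at (537,280), so its middle is at about (551,229), z 168. A last 4 mm nudge along x, then I let it settle.

Emit:
arm_command(series=[0,0.2,0,0.1,0,0,0.4,0,0.2,0,0,0.4,0,0.2,0,0,0.4,0,0.2,0,0,0.4,0,0.2,0])

```text
clock: 12.15
eef_pos: [555.8, 215.6, 107.2]
tool_rot: [-3.142, 0.0, 1.842]
force: [0.5, 0.1, -1.7]
width: 14.0
gripper_force: 58.8
```

Emit:
arm_command(series=[0,0,0,0,0,0,0,0,0,0,0,0,0,0,0,0,0,0,0,0,0,0,0,0,0])

```text
clock: 12.57
eef_pos: [555.8, 215.5, 107.2]
tool_rot: [-3.142, -0.0, 1.842]
force: [0.4, -0.1, -1.6]
width: 14.4
gripper_force: 58.8
```

Run:
```python
from h import *
go(554.8,215.4,106,105.6)
im,d,m=snap('wrist','w12'); P=pts(d,m['mtx'],m['R'],m['t']); print([P[r,258].round(0).tolist() for r in (129,200,285)])
s=monitor.read_state(); print(np.abs(s['qd']).max(), s['gripper_force'])
```

```text
clk 12.57 at [555.8 215.5 107.2] yaw 105.5 F [ 0.4 -0.1 -1.6] w 14.4 g 58.8 | cm [ 0.01 -0.1   0.12] roll -0.1
[[537.0, 283.0, 172.0], [545.0, 255.0, 174.0], [556.0, 215.0, 175.0]]
0.0021972523874204206 58.78595173358917
```

The arm is still, the pin is firmly held, level and centred over the panel. I hand the job in.

```bash
python3 -c "
from h import *
print(workorder.finish_job())"
```

```text
the job is handed in; nothing more can be done
None
```

The short pin is out of the rack and held still over the white panel, level to within about 2°, lengthwise, its middle about 15 cm above the panel's centre; the views showed nothing else moved, and I handed the job in at about 13 s.

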